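# Sweep bearings through the gate into the drop slot

### The job

With the closed fingertips, push the three ball bearings across the blue sorting tray and through the narrow gate at its end, one after the other, so that each drops into the slot behind the gate before the next goes through. Only push them gently: do not pinch, press down on or lift a bearing. Leave the brass bush standing where it is on the tray and disturb nothing else on the table.

Things in the scene. Friction and masses are not known exactly. Their poses are not given: they have to be found in the camera images.
- tray: blue sorting tray, fixed, differently placed and turned each time. Origin: on the table under the deck; z up, x along the tray towards the gate, y across. Level deck, top 60 mm above the table, free from x = -150 to 105 mm, y = -115 to 115 mm, with a 6 mm thick aluminium rim 12 mm above it. Parts start about x = -5 and -85 mm, y = 52 and -52 mm (each within 6 mm; which is where varies)
- gate (a point): middle of the gate, at deck height (tray x = 109 mm, y = 0); axes as the tray's. A wall 8 mm thick (tray x = 105 to 113 mm) and 12 mm high closes this end of the tray but for the gate, 46 mm wide, between two upright steel pins 10 mm thick, 15 mm high. The deck ends and the slot begins at tray x = 113 mm
- slot (a point): centre of the open mouth of the drop slot, at deck height (tray x = 145 mm, y = 0); axes as the tray's. The slot is an open pocket 64 mm long (tray x = 113 to 177 mm), 48 mm wide, floor 54 mm below the deck; its far and side walls rise 12 mm above the deck. A bearing falls in once its centre passes the end of the deck (tray x = 113 mm)
- bearing_a: sealed ball bearing lying flat on the tray: steel ring 30 mm across, 9 mm thick, black seal, about 30 g, no open bore (the dark centre is plugged). Origin: centre of its underside; z is its axis. The three bearings are alike and slide freely.
- bearing_b: sealed ball bearing lying flat on the tray: steel ring 30 mm across, 9 mm thick, black seal, about 30 g, no open bore (the dark centre is plugged). Origin: centre of its underside; z is its axis. The three bearings are alike and slide freely.
- bearing_c: sealed ball bearing lying flat on the tray: steel ring 30 mm across, 9 mm thick, black seal, about 30 g, no open bore (the dark centre is plugged). Origin: centre of its underside; z is its axis. The three bearings are alike and slide freely.
- bush: flanged brass bush standing upright on the tray: flange 26 mm across and 5 mm thick, body 20 mm across, 30 mm tall in all. To be left standing. Origin: centre of its underside
- oil_bottle: small cream oil bottle with red spout on the table right of the tray, 34 mm across, 95 mm tall; bystander. Origin: centre of its underside
- screwdriver: screwdriver with orange handle lying on the table right of the tray, 190 mm long (along its own y, handle at +y), 27 mm high; bystander. Origin: centre of its underside
Not all that is in view belongs to the job. Leave any turquoise or white look-alike of the bearing_b alone.

How it is judged:
By the outcome, as a careful person would: the job done as asked, in the order asked, and still so for the second after the job is handed in, with the robot touching nothing.
It also fails if it takes over 64 s, if anything falls off the work surface, if the arm or the gripper's body presses on something with over 40 N, if the wrist force passes 120 N, or if a joint passes its speed limit or range.

### The arm

A 6-joint arm with a two-finger parallel gripper is mounted at the origin on a cart in front of the work surface, level with it; the furniture and walls round the work are solid. World frame = base frame: x ahead of the robot, y to its left, z up, the work surface at z = 0. Lengths are in m, angles in rad, forces in N, time in s.
With the tool pointing down it reaches from about 0.275 to 0.75 m from the base axis. Payload 10.2 kg.
Tool frame: the origin (TCP) lies midway between the tips of the shut fingers; the grasp point (between the pads) lies 19 mm behind it; z points along the fingers, x is the direction in which the jaws open and shut, and the axes are right-handed (so a half turn about z gives the same grasp; the last joint's range is limited). The gripper opens to 85 mm and grips with 20 to 120 N. Pads are 22 mm wide; open, the fingers measure 114 mm over their backs; the gripper's body (76 mm by 85 mm) begins 54 mm behind the grasp point. The pads swing forward as they close: fully open they stand 13 mm farther back than shut.
Start: joints at [-1.521, 0.313, 1.498, -0, 1.331, -0.223], TCP at [0.141, -0.506, 0.231] pointing down, gripper open.
Joint ranges: [-2.94, 2.94], [-0.97, 2.17], [0.19, 2.56], [-1.23, 4.37], [0.02, 3.11], [-2.88, 2.88]. Speed limits (rad/s): [2.39, 2.39, 3.01, 3.14, 3.14, 3.14].

### API

Orientations are given as a unit quaternion [w, x, y, z].
In Python, from cell import env gives the robot as it stands.
- The arm moves only by the tool move_arm, never from a script. Its arguments are lists of equal length, an entry for each row: "rotation": the turn, a rotation vector about the tool's x, y, z in degrees, a list of three; "delta_pos": the shift along the tool's x, y, z in units of 25 mm (1.0 is 25 mm), a list of three; "hand": the closure, from 0 (fully open) to 1 (shut). A call has 1 to 20 rows; each row is the pose to reach, as a shift and turn from the pose measured when the call began, along the tool's axes at that moment; what a row does not reach only later rows make up. A row lasts 1/8 s, in which the tool goes at most 62.5 mm and 10.7 degrees, less where a joint would pass 70% of its speed; a pose out of reach is approached as far as the arm can. A call with a gripper value outside its range is refused whole. The fingers move at their own pace and stop on an object; "grip_force" is the grip in N (left out, the last holds). Time passes only in rows, so rows that repeat a pose let the fingers close. It gives the time, the measured TCP pose, the force and the opening at its end, in the units of the state.
- env.observe(): the state, without advancing time (a new reading comes with each control period).
- env.grab_frame(name): name is "side" or "top"; returns the picture (400x640x3 uint8, red, green, blue); there is no depth.
- env.camera_params(name): a dict with "fx", "fy", "cx", "cy" (pixels), "cam_to_world" (4x4, takes a point from camera to world coordinates). Camera axes: x right, y up, looking along -z (the intrinsics and any distortion apply to the point x, -y, -z); pixel columns grow to the right and rows downward; lengths in m; the calibration is good to about 2 mm. A picture is of the moment at which its call begins. camera_params takes no time and is no camera call.
- env.sign_off(): hands the job in, once; it reports no verdict.
The state is a dict: "clock": time; "q": joint angles; "qd": joint speeds; "joint_torque": joint torques, N m; "tcp_pos": TCP position; "orientation": TCP orientation; "contact_force": force on the tool from outside, world axes, zero at the start; "ft_torque": the same for the moment, N m; "grip_width": opening from 0.0 (shut) to 1.0 (fully open).
Only numpy, scipy, OpenCV 4.12 (cv2) and the standard library are available. Lean on these libraries where they do the work, as an engineer would, in place of code of your own. Each camera call takes 0.05 s, during which the arm holds its last target. There are 200 camera calls.

## Working session

There is one attempt and no reset: what is moved stays moved. The work goes in short steps, Python scripts to look and compute and a tool call to move; the robot and the scene stay as the last step left them, time stands still between calls to the robot, and variables do not carry over. Pictures are saved under pics/ and viewed, about 8 in all and at most 12, crops included, and the job is handed in when it is done.

Besides the shell and the picture viewer there is one more tool, called after "Emit:" as name(argument=value, ...) on one line, values as JSON. move_arm: Moves the arm, as the interface text tells. Its arguments: {"type":"object","properties":{"rotation":{"type":"array"},"delta_pos":{"type":"array"},"hand":{"type":"array"},"grip_force":{"type":"number"}},"required":["rotation","delta_pos","hand"]}

```bash
mkdir -p pics && ls && cat > h.py <<'E'
import numpy as np, cv2
from cell import env
def grab(name,fn):
    im=env.grab_frame(name); cv2.imwrite('pics/'+fn,im[:,:,::-1]); return im
def p2w(name,u,v,z):
    c=env.camera_params(name); T=np.array(c["cam_to_world"])
    d=np.array([(u-c["cx"])/c["fx"],-(v-c["cy"])/c["fy"],-1.]); d=T[:3,:3]@d; o=T[:3,3]
    return o+d*(z-o[2])/d[2]
def w2p(name,P):
    c=env.camera_params(name); T=np.array(c["cam_to_world"]); q=T[:3,:3].T@(np.array(P)-T[:3,3])
    return c["cx"]+c["fx"]*q[0]/-q[2], c["cy"]-c["fy"]*q[1]/-q[2]
E
python3 - <<'E'
from h import *
t=grab('top','t0.png'); s=grab('side','s0.png')
o=env.observe(); print(o)
for n in('top','side'): print(env.camera_params(n))
E
```

```text
pics
{'clock': 0.1, 'q': array([-1.52140358e+00,  3.13414682e-01,  1.49834917e+00,  9.22414878e-06,
        1.33101561e+00, -2.23382321e-01]), 'qd': array([ 0.00010674, -0.00223294, -0.00187224, -0.0012177 ,  0.0007855 ,
        0.00016621]), 'joint_torque': array([ 2.57778294e-03, -4.12905014e+01, -2.60145289e+01, -9.32859916e-05,
        2.98811727e-03, -7.94585389e-06]), 'tcp_pos': array([ 0.14142553, -0.50535569,  0.23078624]), 'orientation': array([-4.57348141e-04,  7.96681359e-01, -6.04399255e-01, -3.78123570e-04]), 'contact_force': array([0.29916152, 0.19742547, 0.538809  ]), 'ft_torque': array([-0.02178553,  0.02201571, -0.04143822]), 'grip_width': 0.9970070837969875}
{'fx': 476.1509124464093, 'fy': 476.1509124464093, 'cx': 327.48343881334614, 'cy': 192.88863407638365, 'cam_to_world': array([[ 0.00187645,  0.99876418, -0.04966476,  0.51501283],
       [-0.99988532,  0.00262027,  0.01491598, -0.11925479],
       [ 0.01502768,  0.04963107,  0.99865456,  1.38158134],
       [ 0.        ,  0.        ,  0.        ,  1.        ]])}
{'fx': 505.1130302209, 'fy': 505.1130302209, 'cx': 314.46107742057967, 'cy': 195.3368323651926, 'cam_to_world': array([[-0.99921298, -0.00834111,  0.03877938,  0.63431417],
       [ 0.03509265, -0.64163298,  0.7662086 ,  0.87926034],
       [ 0.0184911 ,  0.76696645,  0.64142072,  0.88631413],
       [ 0.        ,  0.        ,  0.        ,  1.        ]])}
```

View pics/t0.png

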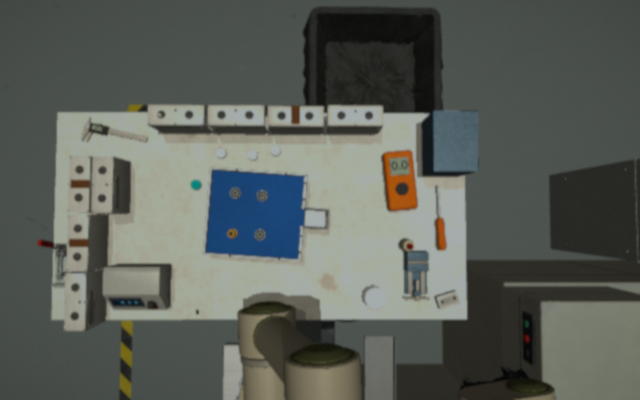

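View pics/s0.png

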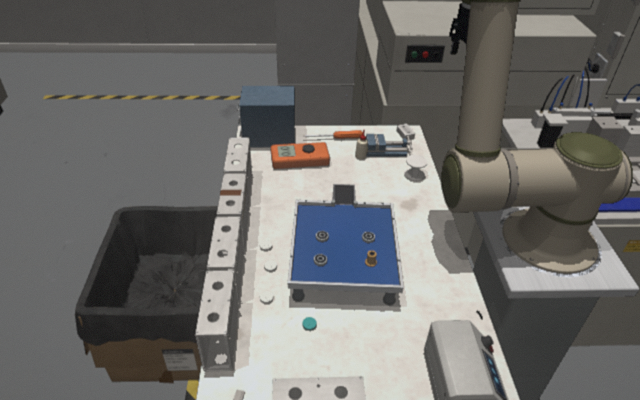

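The top view shows the tray at (207–305, 170–260) with its slot at (316,218). Three ring parts are at (235,193), (262,195) and (260,235), and the brass bush is at (232,233). Look-alikes outside the tray are the turquoise disc at (196,184) and white discs at (222,153), (252,155) and (276,151). The candidates are the three steel and black rings on the tray. I'll check them in an enlarged crop.

```bash
python3 - <<'E'
from h import *
t=cv2.imread('pics/t0.png'); s=cv2.imread('pics/s0.png')
a=cv2.resize(t[155:275,190:340],None,fx=5,fy=5,interpolation=cv2.INTER_CUBIC); cv2.imwrite('pics/t0c.png',a)
b=cv2.resize(s[170:310,275:425],None,fx=4,fy=4,interpolation=cv2.INTER_CUBIC); cv2.imwrite('pics/s0c.png',b)
o=env.observe(); print(w2p('top',o['tcp_pos']),w2p('side',o['tcp_pos']))
E
```

```text
(np.float64(481.69410324991463), np.float64(373.5749501383101)) (np.float64(459.8154631726013), np.float64(64.13138350461236))
```

View pics/t0c.png

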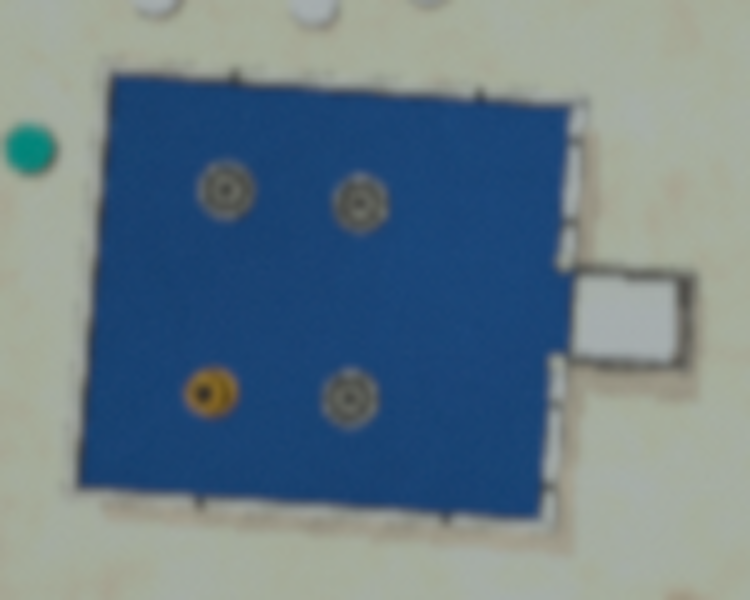

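View pics/s0c.png

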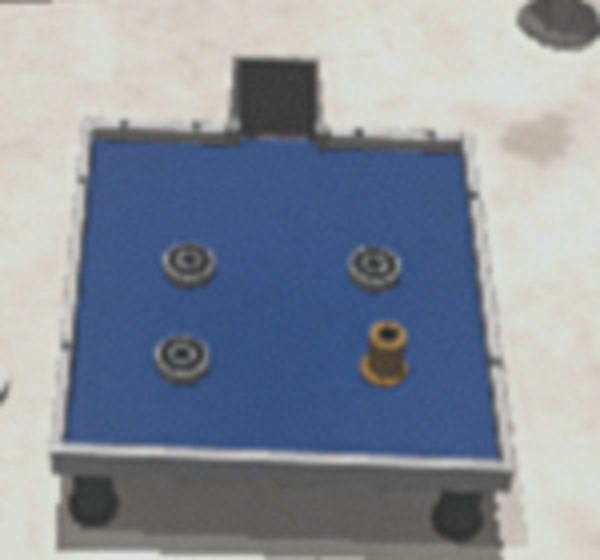

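```bash
cat >> h.py <<'E'
def ct(x,y): return (x+.5)/5-.5+190,(y+.5)/5-.5+155
def cs(x,y): return (x+.5)/4-.5+275,(y+.5)/4-.5+170
E
python3 - <<'E'
from h import *
np.set_printoptions(precision=4,suppress=True)
model=np.array([[-150,115],[-150,-115],[105,115],[105,-115],[113,23],[113,-23]])/1000
top=[(112,75),(80,487),(570,105),(541,517),(573,275),(568,357)]
side=[(92,140),(464,152),None,None]
def fit(M,W):
    M=np.array(M);W=np.array(W);m=M.mean(0);w=W.mean(0);a=M-m;b=W-w
    th=np.arctan2((a[:,0]*b[:,1]-a[:,1]*b[:,0]).sum(),(a*b).sum());R=np.array([[np.cos(th),-np.sin(th)],[np.sin(th),np.cos(th)]])
    t=w-R@m; return R,t,th,W-(M@R.T+t)
W=np.array([p2w('top',*ct(*c),.06)[:2] for c in top])
R,t,th,r=fit(model,W);print('tray',t,th,np.degrees(th));print(r*1000)
for n,p,q in [('A',(226,190),(189,263-4+0)),('B',(361,204),0),('C',(350,399),0)]:
    w=p2w('top',*ct(*p),.069)[:2];print(n,w,R.T@(w-t)*1000)
w=p2w('top',*ct(212,393),.075)[:2];print('bush',w,R.T@(w-t)*1000)
for p in [(189,261),(182,353),(375,264)]:
    w=p2w('side',*cs(*p),.069)[:2];print('side',w,R.T@(w-t)*1000)
for p,z in [((385,370),.065),((388,332),.09)]:
    w=p2w('side',*cs(*p),z)[:2];print('side bush',w,R.T@(w-t)*1000)
for p in [(241,139),(316,139)]:
    w=p2w('side',*cs(*p),.06)[:2];print('side gate',w,R.T@(w-t)*1000)
o=env.observe()
from scipy.spatial.transform import Rotation as Ro
q=o['orientation'];print(Ro.from_quat(np.r_[q[1:],q[0]]).as_matrix())
E
```

```text
tray [0.5205 0.0395] -1.6378496715242503 -93.84187365522776
[[-0.6979  0.2472]
 [ 1.1615 -0.7719]
 [ 0.4878  0.4927]
 [ 1.9747  0.0728]
 [-1.7258  0.2353]
 [-1.2002 -0.2761]]
A [0.5804 0.1163] [-80.5814  54.6105]
B [0.5729 0.042 ] [-6.0081 52.0761]
C [0.4658 0.0471] [ -3.9114 -55.1028]
bush [0.4692 0.1215] [-78.3816 -56.7066]
side [0.5728 0.0453] [-9.2542 51.7454]
side [0.58   0.1172] [-81.5111  54.0989]
side [0.4654 0.0495] [ -6.2619 -55.6375]
side bush [0.4688 0.1281] [-84.9545 -57.5418]
side bush [0.4689 0.1233] [-80.1671 -57.174 ]
side gate [ 0.5345 -0.072 ] [110.2911  21.453 ]
side gate [ 0.4876 -0.0713] [112.7932 -25.4742]
[[ 0.2694 -0.963  -0.    ]
 [-0.963  -0.2694  0.0012]
 [-0.0012 -0.0003 -1.    ]]
```

```bash
cat >> h.py <<'E'
from scipy.spatial.transform import Rotation as Ro
th=-1.63785; RT=np.array([[np.cos(th),-np.sin(th)],[np.sin(th),np.cos(th)]]); tt=np.array([.5189,.0396])
def plan(*tg):
    """targets (tray x mm, tray y mm, world z m, push direction deg in tray) -> rotation, delta_pos from present pose"""
    o=env.observe(); q=o['orientation']; R=Ro.from_quat(np.r_[q[1:],q[0]]).as_matrix(); p=o['tcp_pos']
    loc=RT.T@(p[:2]-tt)*1000; yaw=np.degrees(np.arctan2(R[1,1],R[0,1])-th)
    print('t %.2f tray'%o['clock'],loc.round(1),'z %.4f'%p[2],'yaw %.1f'%((yaw+180)%360-180),'F',o['contact_force'].round(1),'grip %.3f'%o['grip_width'],'q',o['q'].round(2))
    for x,y,z,f in tg:
        a=th+np.radians(f); u=np.array([np.cos(a),np.sin(a),0]); D=np.c_[np.cross(u,[0,0,-1]),u,[0,0,-1]]
        w=np.r_[RT@np.array([x,y])/1000+tt,z]
        print((x,y,z,f),'rot',np.degrees(Ro.from_matrix(R.T@D).as_rotvec()).round(1).tolist(),'d',(R.T@(w-p)/.025).round(2).tolist())
E
python3 - <<'E'
from h import *
d=np.array([.775,-.632]); s=np.array([-7.5,53.5])-36*d
plan((*s.round(1),.13,-39.2),(*s.round(1),.064,-39.2))
E
```

```text
t 0.10 tray [ 569.  -340.1] z 0.2308 yaw -70.5 F [0.3 0.2 0.5] grip 0.997 q [-1.52  0.31  1.5   0.    1.33 -0.22]
(np.float64(-35.4), np.float64(76.3), 0.13, -39.2) rot [-0.0, 0.1, -31.3] d [-17.24, -23.76, 4.06]
(np.float64(-35.4), np.float64(76.3), 0.064, -39.2) rot [-0.0, 0.1, -31.3] d [-17.23, -23.76, 6.7]
```

Emit:
move_arm(rotation=[[0,0,-8],[0,0,-16],[0,0,-24],[0,0,-31.3],[0,0,-31.3],[0,0,-31.3],[0,0,-31.3],[0,0,-31.3],[0,0,-31.3],[0,0,-31.3],[0,0,-31.3],[0,0,-31.3],[0,0,-31.3],[0,0,-31.3],[0,0,-31.3],[0,0,-31.3],[0,0,-31.3],[0,0,-31.3]], delta_pos=[[-1.3,-1.8,0],[-2.6,-3.6,0],[-3.9,-5.4,0],[-5.2,-7.2,0],[-6.5,-9,0],[-7.8,-10.8,0],[-9.1,-12.6,0],[-10.4,-14.4,0],[-11.7,-16.2,0],[-13,-18,0],[-14.3,-19.8,0],[-15.6,-21.6,0],[-16.6,-23,0.5],[-17.24,-23.76,1.5],[-17.24,-23.76,3],[-17.24,-23.76,4],[-17.24,-23.76,4.06],[-17.24,-23.76,4.06]], hand=[1,1,1,1,1,1,1,1,1,1,1,1,1,1,1,1,1,1], grip_force=20)

```text
clock: 2.35
tcp_pos: [0.5978, 0.0698, 0.1309]
orientation: [-0.001, 0.93, -0.367, 0.0]
contact_force: [0.5, 0.5, -0.5]
grip_width: -0.004
```

```bash
python3 - <<'E'
from h import *
plan((-35.4,76.3,.08,-39.2),(-35.4,76.3,.064,-39.2))
s=grab('side','s1.png'); cv2.imwrite('pics/s1c.png',cv2.resize(s[130:310,260:430],None,fx=3.3,fy=3.3,interpolation=cv2.INTER_CUBIC)[:,:,::-1])
print(w2p('side',env.observe()['tcp_pos']))
E
```

```text
t 2.35 tray [-35.4  76.7] z 0.1309 yaw -39.2 F [ 0.5  0.5 -0.5] grip -0.004 q [-0.08  0.57  1.39  0.    1.19  0.67]
(-35.4, 76.3, 0.08, -39.2) rot [-0.1, -0.0, -0.0] d [-0.01, 0.01, 2.04]
(-35.4, 76.3, 0.064, -39.2) rot [-0.1, -0.0, -0.0] d [-0.01, 0.01, 2.68]
(np.float64(311.72274936773147), np.float64(222.46812762681571))
```

View pics/s1c.png

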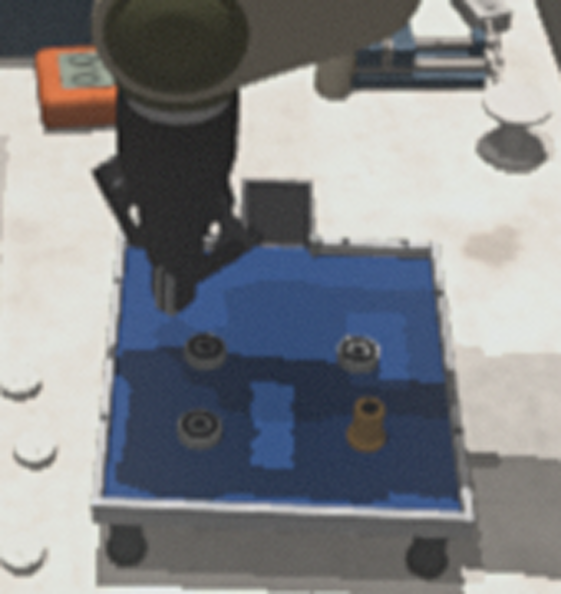

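The closed fingertips show at crop (168,305), where the calibration predicts them. The bearings at crop (205,348), (198,425) and (358,350) haven't moved. Next I lower behind bearing B.

Emit:
move_arm(rotation=[[0,0,0],[0,0,0],[0,0,0],[0,0,0],[0,0,0]], delta_pos=[[0,0,1.0],[0,0,2.0],[0,0,2.5],[0,0,2.68],[0,0,2.68]], hand=[1,1,1,1,1])

```text
clock: 3.02
tcp_pos: [0.5984, 0.0698, 0.065]
orientation: [-0.001, 0.93, -0.367, 0.001]
contact_force: [-0.2, 0.1, 0.3]
grip_width: -0.002
```

```bash
python3 - <<'E'
from h import *
d=np.array([.775,-.632]); e=np.array([58,0])-26*d
plan((*e.round(1),.064,-39.2))
E
```

```text
t 3.02 tray [-35.4  77.3] z 0.0650 yaw -39.2 F [-0.2  0.1  0.3] grip -0.002 q [-0.08  0.65  1.44  0.    1.05  0.67]
(np.float64(37.8), np.float64(16.4), 0.064, -39.2) rot [-0.2, -0.1, -0.0] d [-0.04, 3.81, 0.03]
```

Emit:
move_arm(rotation=[[0,0,0],[0,0,0],[0,0,0],[0,0,0],[0,0,0],[0,0,0],[0,0,0],[0,0,0],[0,0,0],[0,0,0],[0,0,0],[0,0,0],[0,0,0],[0,0,0],[0,0,0],[0,0,0],[0,0,0],[0,0,0],[0,0,0],[0,0,0]], delta_pos=[[-0.04,0.15,0.03],[-0.04,0.3,0.03],[-0.04,0.45,0.03],[-0.04,0.6,0.03],[-0.04,0.8,0.03],[-0.04,1.0,0.03],[-0.04,1.25,0.03],[-0.04,1.5,0.03],[-0.04,1.75,0.03],[-0.04,2.0,0.03],[-0.04,2.25,0.03],[-0.04,2.5,0.03],[-0.04,2.75,0.03],[-0.04,3.0,0.03],[-0.04,3.2,0.03],[-0.04,3.4,0.03],[-0.04,3.55,0.03],[-0.04,3.67,0.03],[-0.04,3.76,0.03],[-0.04,3.81,0.03]], hand=[1,1,1,1,1,1,1,1,1,1,1,1,1,1,1,1,1,1,1,1])

```text
clock: 5.52
tcp_pos: [0.5326, 0.0008, 0.0639]
orientation: [-0.001, 0.93, -0.367, 0.001]
contact_force: [-0.2, 0.6, -0.7]
grip_width: -0.001
```

```bash
python3 - <<'E'
from h import *
plan()
s=grab('side','s2.png'); cv2.imwrite('pics/s2c.png',cv2.resize(s[160:300,270:420],None,fx=4,fy=4,interpolation=cv2.INTER_CUBIC)[:,:,::-1])
E
```

```text
t 5.53 tray [37.8 16.3] z 0.0639 yaw -39.2 F [-0.2  0.6 -0.7] grip -0.001 q [-0.22  0.52  1.67  0.    0.95  0.53]
```

View pics/s2c.png

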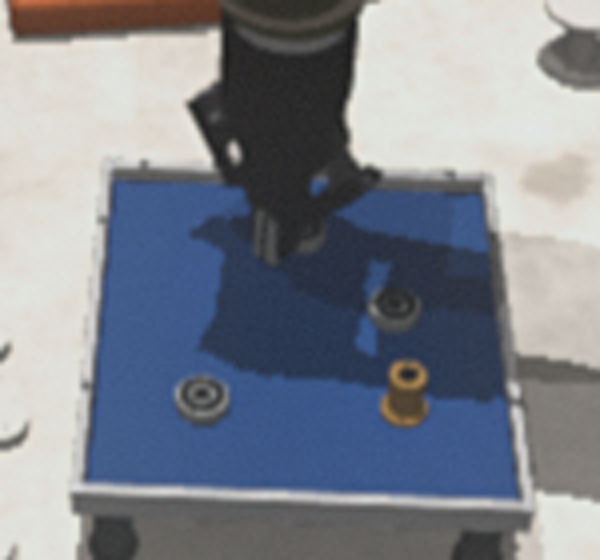

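B is in contact, showing at crop (313,237) beside the fingertips. The other bearing, A and the bush are untouched.

```bash
python3 - <<'E'
from h import *
for p in [(326,237),(313,252)]:
    u=((p[0]+.5)/4-.5+270,(p[1]+.5)/4-.5+160); w=p2w('side',*u,.0645)[:2]; print(RT.T@(w-tt)*1000)
d=np.array([.775,-.632]); b=np.array([37.8,16.3])-12*d
plan((*b.round(1),.064,-39.2),(*b.round(1),.085,-39.2),(23,0,.085,0),(23,0,.064,0))
E
```

```text
[ 53.79939196 -15.89747914]
[40.14702748 -7.8178125 ]
t 5.58 tray [37.8 16.2] z 0.0640 yaw -39.2 F [ 0.3  0.4 -0.2] grip -0.002 q [-0.22  0.52  1.67  0.    0.95  0.53]
(np.float64(28.5), np.float64(23.9), 0.064, -39.2) rot [-0.2, -0.1, -0.0] d [0.0, -0.48, -0.0]
(np.float64(28.5), np.float64(23.9), 0.085, -39.2) rot [-0.2, -0.1, -0.0] d [0.0, -0.48, -0.84]
(23, 0, 0.085, 0) rot [-0.1, -0.1, -39.2] d [-0.88, -0.05, -0.84]
(23, 0, 0.064, 0) rot [-0.1, -0.1, -39.2] d [-0.88, -0.05, -0.0]
```

Emit:
move_arm(rotation=[[0,0,0],[0,0,0],[0,0,0],[0,0,-10],[0,0,-20],[0,0,-30],[0,0,-39.2],[0,0,-39.2],[0,0,-39.2],[0,0,-39.2],[0,0,-39.2]], delta_pos=[[0,-0.3,0],[0,-0.55,-0.2],[0,-0.6,-0.84],[-0.25,-0.5,-0.95],[-0.5,-0.3,-0.95],[-0.7,-0.15,-0.9],[-0.88,-0.05,-0.84],[-0.88,-0.05,-0.6],[-0.88,-0.05,-0.3],[-0.88,-0.05,0],[-0.88,-0.05,0]], hand=[1,1,1,1,1,1,1,1,1,1,1])

```text
clock: 6.95
tcp_pos: [0.517, 0.0167, 0.0632]
orientation: [-0.001, 0.999, -0.034, 0.001]
contact_force: [-0.1, -0.2, -0.0]
grip_width: 0.001
```

```bash
python3 - <<'E'
from h import *
plan((97,0,.064,0),(97,-0.5,.064,0))
s=grab('side','s3.png'); cv2.imwrite('pics/s3c.png',cv2.resize(s[160:300,270:420],None,fx=4,fy=4,interpolation=cv2.INTER_CUBIC)[:,:,::-1])
E
```

```text
t 6.95 tray [22.9 -0.3] z 0.0632 yaw -0.1 F [-0.1 -0.2 -0. ] grip 0.001 q [-0.2   0.49  1.72  0.    0.93 -0.13]
(97, 0, 0.064, 0) rot [-0.1, -0.1, -0.1] d [0.02, 2.96, -0.04]
(97, -0.5, 0.064, 0) rot [-0.1, -0.1, -0.1] d [-0.0, 2.96, -0.04]
```

View pics/s3c.png

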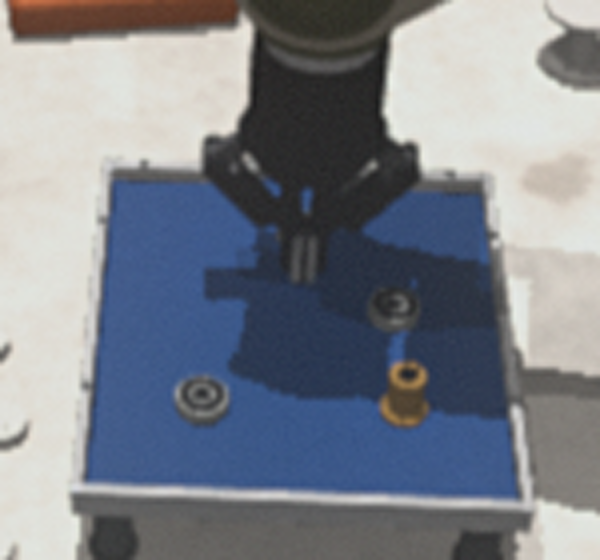

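The fingers are centred behind B, with A and C unmoved. Now I push through the gate.

Emit:
move_arm(rotation=[[0,0,0],[0,0,0],[0,0,0],[0,0,0],[0,0,0],[0,0,0],[0,0,0],[0,0,0],[0,0,0],[0,0,0],[0,0,0],[0,0,0],[0,0,0],[0,0,0],[0,0,0],[0,0,0],[0,0,0],[0,0,0],[0,0,0],[0,0,0]], delta_pos=[[0,0.1,-0.03],[0,0.22,-0.03],[0,0.35,-0.03],[0,0.5,-0.03],[0,0.66,-0.03],[0,0.84,-0.03],[0,1.02,-0.03],[0,1.2,-0.03],[0,1.38,-0.03],[0,1.56,-0.03],[0,1.74,-0.03],[0,1.92,-0.03],[0,2.1,-0.03],[0,2.28,-0.03],[0,2.46,-0.03],[0,2.6,-0.03],[0,2.74,-0.03],[0,2.85,-0.03],[0,2.96,-0.03],[0,2.96,-0.03]], hand=[1,1,1,1,1,1,1,1,1,1,1,1,1,1,1,1,1,1,1,1])

```text
clock: 9.5
tcp_pos: [0.5122, -0.0573, 0.0643]
orientation: [-0.001, 0.999, -0.034, 0.001]
contact_force: [1.1, 0.1, 0.4]
grip_width: 0.006
```

```bash
python3 - <<'E'
from h import *
# next: C at (-5,-53.6) towards (58,0)
v=np.array([63,53.6]); f=np.degrees(np.arctan2(v[1],v[0])); d=v/np.hypot(*v); s=np.array([-5,-53.6])-36*d
print(f,d,s)
plan((80,0,.064,0),(80,0,.1,0),(*s.round(1),.1,f),(*s.round(1),.064,f))
E
```

```text
40.390925563269484 [0.76164095 0.64799928] [-32.41907407 -76.92797413]
t 9.50 tray [97.1 -0.2] z 0.0643 yaw -0.1 F [1.1 0.1 0.4] grip 0.006 q [-0.34  0.49  1.72  0.    0.93 -0.27]
(80, 0, 0.064, 0) rot [-0.1, -0.1, -0.1] d [0.01, -0.68, 0.01]
(80, 0, 0.1, 0) rot [-0.1, -0.1, -0.1] d [0.01, -0.69, -1.43]
(np.float64(-32.4), np.float64(-76.9), 0.1, np.float64(40.390925563269484)) rot [-0.0, -0.1, -40.5] d [-3.07, -5.18, -1.43]
(np.float64(-32.4), np.float64(-76.9), 0.064, np.float64(40.390925563269484)) rot [-0.0, -0.1, -40.5] d [-3.08, -5.17, 0.01]
```

Emit:
move_arm(rotation=[[0,0,0],[0,0,0],[0,0,0],[0,0,-8],[0,0,-16],[0,0,-24],[0,0,-32],[0,0,-40.5],[0,0,-40.5],[0,0,-40.5]], delta_pos=[[0,-0.4,0],[0,-0.7,-0.7],[-0.2,-1.2,-1.43],[-1.0,-2.2,-1.6],[-1.8,-3.2,-1.6],[-2.5,-4.2,-1.6],[-3.08,-5.18,-1.5],[-3.08,-5.18,-1.43],[-3.08,-5.18,-1.43],[-3.08,-5.18,-1.43]], hand=[1,1,1,1,1,1,1,1,1,1])

```text
clock: 10.75
tcp_pos: [0.4442, 0.0773, 0.1003]
orientation: [-0.0, 0.95, 0.312, 0.001]
contact_force: [0.5, -0.2, 0.6]
grip_width: 0.002
```

```bash
python3 - <<'E'
from h import *
plan((-32.4,-76.9,.064,40.4))
s=grab('side','s4.png'); cv2.imwrite('pics/s4c.png',cv2.resize(s[160:300,270:420],None,fx=4,fy=4,interpolation=cv2.INTER_CUBIC)[:,:,::-1])
E
```

```text
t 10.75 tray [-32.6 -77. ] z 0.1003 yaw 40.2 F [ 0.5 -0.2  0.6] grip 0.002 q [-0.09  0.31  1.88  0.    0.95 -0.73]
(-32.4, -76.9, 0.064, 40.4) rot [0.1, -0.2, -0.2] d [-0.01, 0.01, 1.45]
```

View pics/s4c.png

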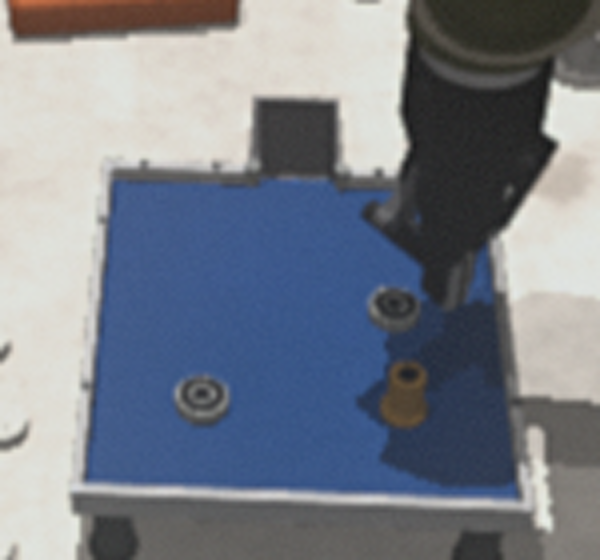

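B has left the deck and dropped into the slot. C at crop (395,308), A at (202,397) and the bush are undisturbed.

Emit:
move_arm(rotation=[[0,0,0],[0,0,0],[0,0,0],[0,0,0]], delta_pos=[[0,0,0.6],[0,0,1.2],[0,0,1.45],[0,0,1.45]], hand=[1,1,1,1])

```text
clock: 11.3
tcp_pos: [0.4444, 0.0771, 0.064]
orientation: [-0.0, 0.95, 0.312, 0.001]
contact_force: [0.5, -0.4, -0.2]
grip_width: -0.001
```

```bash
python3 - <<'E'
from h import *
d=np.array([.7616,.648]); e=np.array([58,0])-26*d
plan((*e.round(1),.064,40.4))
E
```

```text
t 11.30 tray [-32.4 -76.9] z 0.0640 yaw 40.2 F [ 0.5 -0.4 -0.2] grip -0.001 q [-0.09  0.38  1.91  0.    0.85 -0.73]
(np.float64(38.2), np.float64(-16.8), 0.064, 40.4) rot [0.0, -0.1, -0.2] d [0.01, 3.71, 0.0]
```

Emit:
move_arm(rotation=[[0,0,0],[0,0,0],[0,0,0],[0,0,0],[0,0,0],[0,0,0],[0,0,0],[0,0,0],[0,0,0],[0,0,0],[0,0,0],[0,0,0],[0,0,0],[0,0,0],[0,0,0],[0,0,0],[0,0,0],[0,0,0],[0,0,0],[0,0,0]], delta_pos=[[0,0.15,0],[0,0.3,0],[0,0.45,0],[0,0.6,0],[0,0.8,0],[0,1.0,0],[0,1.22,0],[0,1.45,0],[0,1.68,0],[0,1.91,0],[0,2.14,0],[0,2.37,0],[0,2.6,0],[0,2.83,0],[0,3.05,0],[0,3.25,0],[0,3.42,0],[0,3.56,0],[0,3.66,0],[0,3.71,0]], hand=[1,1,1,1,1,1,1,1,1,1,1,1,1,1,1,1,1,1,1,1])

```text
clock: 13.8
tcp_pos: [0.4994, 0.0024, 0.064]
orientation: [-0.0, 0.95, 0.312, 0.001]
contact_force: [0.6, 1.0, -0.6]
grip_width: -0.001
```

```bash
python3 - <<'E'
from h import *
plan((23,0,.085,0),(23,0,.064,0))
s=grab('side','s5.png'); cv2.imwrite('pics/s5c.png',cv2.resize(s[160:300,270:420],None,fx=4,fy=4,interpolation=cv2.INTER_CUBIC)[:,:,::-1])
E
```

```text
t 13.80 tray [ 38.5 -17. ] z 0.0640 yaw 40.2 F [ 0.6  1.  -0.6] grip -0.001 q [-0.23  0.46  1.77  0.    0.91 -0.87]
(23, 0, 0.085, 0) rot [-0.0, -0.1, 40.2] d [0.92, -0.03, -0.84]
(23, 0, 0.064, 0) rot [-0.0, -0.1, 40.2] d [0.92, -0.03, 0.0]
```

View pics/s5c.png

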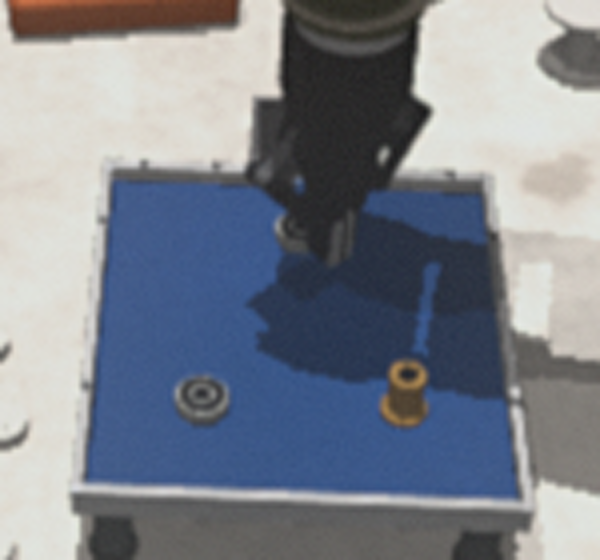

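C is in contact at crop (297,232), centred about 2 mm from the gate axis. I move behind it with the fingers square to the gate.

Emit:
move_arm(rotation=[[0,0,0],[0,0,0],[0,0,0],[0,0,10],[0,0,20],[0,0,30],[0,0,40.2],[0,0,40.2],[0,0,40.2],[0,0,40.2],[0,0,40.2]], delta_pos=[[0,-0.3,0],[0,-0.55,-0.2],[0,-0.6,-0.84],[0.25,-0.5,-0.95],[0.5,-0.3,-0.95],[0.7,-0.15,-0.9],[0.88,-0.05,-0.84],[0.88,-0.05,-0.6],[0.88,-0.05,-0.3],[0.88,-0.05,0],[0.88,-0.05,0]], hand=[1,1,1,1,1,1,1,1,1,1,1])

```text
clock: 15.22
tcp_pos: [0.5159, 0.0165, 0.0634]
orientation: [-0.001, 0.999, -0.033, 0.0]
contact_force: [-0.2, 1.0, 0.0]
grip_width: -0.002
```

```bash
python3 - <<'E'
from h import *
plan((97,-1,.064,0))
s=grab('side','s6.png')
E
```

```text
t 15.22 tray [23.3 -1.4] z 0.0634 yaw 0.1 F [-0.2  1.   0. ] grip -0.002 q [-0.2   0.49  1.72  0.    0.93 -0.13]
(97, -1, 0.064, 0) rot [-0.1, -0.0, 0.1] d [0.01, 2.95, -0.03]
```

Emit:
move_arm(rotation=[[0,0,0],[0,0,0],[0,0,0],[0,0,0],[0,0,0],[0,0,0],[0,0,0],[0,0,0],[0,0,0],[0,0,0],[0,0,0],[0,0,0],[0,0,0],[0,0,0],[0,0,0],[0,0,0],[0,0,0],[0,0,0],[0,0,0],[0,0,0]], delta_pos=[[0,0.1,-0.03],[0,0.22,-0.03],[0,0.35,-0.03],[0,0.5,-0.03],[0,0.66,-0.03],[0,0.84,-0.03],[0,1.02,-0.03],[0,1.2,-0.03],[0,1.38,-0.03],[0,1.56,-0.03],[0,1.74,-0.03],[0,1.92,-0.03],[0,2.1,-0.03],[0,2.28,-0.03],[0,2.46,-0.03],[0,2.6,-0.03],[0,2.74,-0.03],[0,2.85,-0.03],[0,2.95,-0.03],[0,2.95,-0.03]], hand=[1,1,1,1,1,1,1,1,1,1,1,1,1,1,1,1,1,1,1,1])

```text
clock: 17.77
tcp_pos: [0.5113, -0.0573, 0.0645]
orientation: [-0.001, 0.999, -0.033, 0.001]
contact_force: [-0.1, 0.0, 0.3]
grip_width: -0.004
```

```bash
python3 - <<'E'
from h import *
# next: A at (-81,56) towards (58,0)
v=np.array([139,-56]); f=np.degrees(np.arctan2(v[1],v[0])); d=v/np.hypot(*v); s=np.array([-81,56])-36*d; e=np.array([58,0])-26*d
print(f,d,s,e)
plan((*s.round(1),.1,f),(*s.round(1),.064,f))
E
```

```text
-21.943406170884934 [ 0.92755342 -0.37369059] [-114.3919231   69.4528611] [33.8836111   9.71595524]
t 17.77 tray [97.2 -1. ] z 0.0645 yaw 0.0 F [-0.1  0.   0.3] grip -0.004 q [-0.34  0.49  1.72  0.    0.93 -0.28]
(np.float64(-114.4), np.float64(69.5), 0.1, np.float64(-21.943406170884934)) rot [-0.1, -0.1, 22.0] d [2.83, -8.47, -1.41]
(np.float64(-114.4), np.float64(69.5), 0.064, np.float64(-21.943406170884934)) rot [-0.1, -0.1, 22.0] d [2.83, -8.46, 0.03]
```

Emit:
move_arm(rotation=[[0,0,0],[0,0,0],[0,0,0],[0,0,5],[0,0,10],[0,0,15],[0,0,20],[0,0,22],[0,0,22],[0,0,22],[0,0,22],[0,0,22]], delta_pos=[[0,-0.4,0],[0,-0.7,-0.7],[0,-1.2,-1.43],[0.5,-2.5,-1.7],[1.0,-4,-1.8],[1.6,-5.5,-1.8],[2.3,-7,-1.8],[2.83,-8.47,-1.6],[2.83,-8.47,-1.41],[2.83,-8.47,-1.41],[2.83,-8.47,-1.41],[2.83,-8.47,-1.41]], hand=[1,1,1,1,1,1,1,1,1,1,1,1])

```text
clock: 19.27
tcp_pos: [0.5959, 0.1486, 0.1004]
orientation: [-0.001, 0.975, -0.224, 0.001]
contact_force: [0.2, -0.2, -0.0]
grip_width: 0.001
```

```bash
python3 - <<'E'
from h import *
plan((-114.4,69.5,.064,-21.94))
s=grab('side','s7.png'); cv2.imwrite('pics/s7c.png',cv2.resize(s[160:300,270:420],None,fx=4,fy=4,interpolation=cv2.INTER_CUBIC)[:,:,::-1])
E
```

```text
t 19.27 tray [-114.    69.6] z 0.1004 yaw -22.0 F [ 0.2 -0.2 -0. ] grip 0.001 q [0.05 0.63 1.37 0.   1.14 0.5 ]
(-114.4, 69.5, 0.064, -21.94) rot [-0.1, -0.1, -0.1] d [-0.01, -0.01, 1.46]
```

View pics/s7c.png

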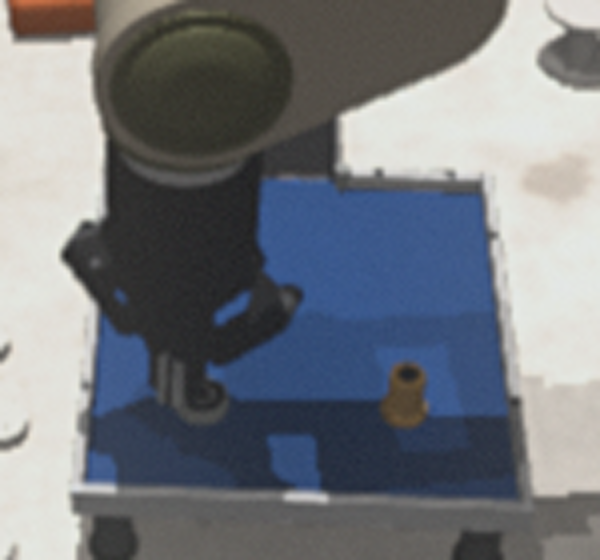

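C has gone from the deck, and the gate mouth at crop (262–335, 180) is clear. A at (202,397) and the bush are in place. I lower behind A and push.

Emit:
move_arm(rotation=[[0,0,0],[0,0,0],[0,0,0],[0,0,0]], delta_pos=[[0,0,0.6],[0,0,1.2],[0,0,1.46],[0,0,1.46]], hand=[1,1,1,1])

```text
clock: 19.82
tcp_pos: [0.5957, 0.1487, 0.0631]
orientation: [-0.001, 0.975, -0.224, 0.0]
contact_force: [-0.0, -0.5, 0.6]
grip_width: 0.0
```

```bash
python3 - <<'E'
from h import *
plan((33.9,9.7,.064,-21.94))
E
```

```text
t 19.82 tray [-114.    69.4] z 0.0631 yaw -22.0 F [-0.  -0.5  0.6] grip 0.000 q [0.05 0.67 1.4  0.   1.07 0.5 ]
(33.9, 9.7, 0.064, -21.94) rot [-0.1, -0.0, -0.1] d [0.0, 6.38, -0.04]
```

Emit:
move_arm(rotation=[[0,0,0],[0,0,0],[0,0,0],[0,0,0],[0,0,0],[0,0,0],[0,0,0],[0,0,0],[0,0,0],[0,0,0],[0,0,0],[0,0,0],[0,0,0],[0,0,0],[0,0,0],[0,0,0],[0,0,0],[0,0,0],[0,0,0],[0,0,0]], delta_pos=[[0,0.15,-0.03],[0,0.3,-0.03],[0,0.45,-0.03],[0,0.6,-0.03],[0,0.78,-0.03],[0,0.98,-0.03],[0,1.2,-0.03],[0,1.42,-0.03],[0,1.64,-0.03],[0,1.86,-0.03],[0,2.08,-0.03],[0,2.3,-0.03],[0,2.52,-0.03],[0,2.74,-0.03],[0,2.95,-0.03],[0,3.12,-0.03],[0,3.26,-0.03],[0,3.36,-0.03],[0,3.42,-0.03],[0,3.45,-0.03]], hand=[1,1,1,1,1,1,1,1,1,1,1,1,1,1,1,1,1,1,1,1])

```text
clock: 22.32
tcp_pos: [0.5582, 0.0711, 0.0638]
orientation: [-0.001, 0.975, -0.224, 0.0]
contact_force: [0.2, -0.2, 0.8]
grip_width: 0.001
```

```bash
python3 - <<'E'
from h import *
plan((33.9,9.7,.064,-21.94))
E
```

```text
t 22.32 tray [-34.   37.1] z 0.0638 yaw -22.0 F [ 0.2 -0.2  0.8] grip 0.001 q [-0.08  0.58  1.57  0.    0.99  0.37]
(33.9, 9.7, 0.064, -21.94) rot [-0.1, -0.0, -0.1] d [0.0, 2.93, -0.01]
```

Emit:
move_arm(rotation=[[0,0,0],[0,0,0],[0,0,0],[0,0,0],[0,0,0],[0,0,0],[0,0,0],[0,0,0],[0,0,0],[0,0,0],[0,0,0],[0,0,0],[0,0,0],[0,0,0],[0,0,0],[0,0,0],[0,0,0],[0,0,0]], delta_pos=[[0,0.1,0],[0,0.22,0],[0,0.36,0],[0,0.52,0],[0,0.7,0],[0,0.9,0],[0,1.1,0],[0,1.3,0],[0,1.5,0],[0,1.7,0],[0,1.9,0],[0,2.1,0],[0,2.3,0],[0,2.5,0],[0,2.66,0],[0,2.78,0],[0,2.88,0],[0,2.93,0]], hand=[1,1,1,1,1,1,1,1,1,1,1,1,1,1,1,1,1,1])

```text
clock: 24.58
tcp_pos: [0.5262, 0.0051, 0.0637]
orientation: [-0.001, 0.975, -0.224, 0.0]
contact_force: [0.9, 0.1, -0.2]
grip_width: -0.0
```

```bash
python3 - <<'E'
from h import *
plan((23,0,.085,0),(23,0,.064,0))
s=grab('side','s8.png'); cv2.imwrite('pics/s8c.png',cv2.resize(s[160:300,270:420],None,fx=4,fy=4,interpolation=cv2.INTER_CUBIC)[:,:,::-1])
E
```

```text
t 24.57 tray [34.   9.5] z 0.0637 yaw -22.0 F [ 0.9  0.1 -0.2] grip -0.000 q [-0.21  0.51  1.69  0.    0.94  0.24]
(23, 0, 0.085, 0) rot [-0.1, -0.0, -22.0] d [-0.52, -0.26, -0.85]
(23, 0, 0.064, 0) rot [-0.1, -0.0, -22.0] d [-0.52, -0.26, -0.01]
```

View pics/s8c.png

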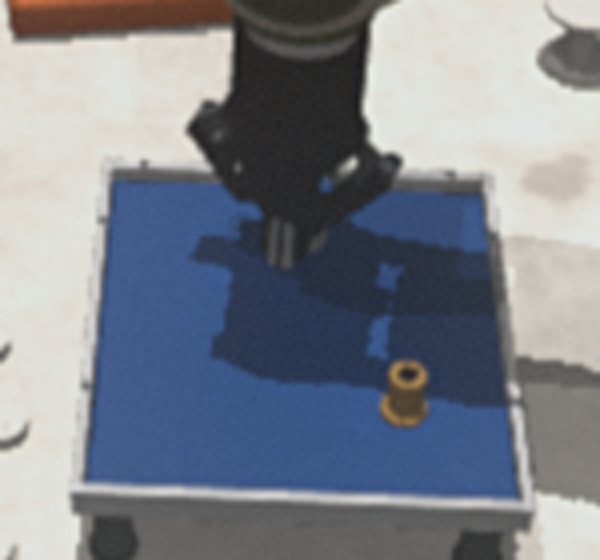

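A is still in contact, with its edge at crop (327,236), so its centre is about 2 mm off the axis. The bush is unmoved. I square up behind A.

Emit:
move_arm(rotation=[[0,0,0],[0,0,0],[0,0,0],[0,0,-8],[0,0,-16],[0,0,-22],[0,0,-22],[0,0,-22],[0,0,-22],[0,0,-22]], delta_pos=[[0,-0.3,0],[0,-0.55,-0.2],[0,-0.6,-0.84],[-0.2,-0.55,-0.95],[-0.4,-0.4,-0.95],[-0.55,-0.27,-0.85],[-0.55,-0.27,-0.6],[-0.55,-0.27,-0.3],[-0.55,-0.27,0],[-0.55,-0.27,0]], hand=[1,1,1,1,1,1,1,1,1,1])

```text
clock: 25.88
tcp_pos: [0.5164, 0.0172, 0.063]
orientation: [-0.001, 0.999, -0.034, -0.0]
contact_force: [0.5, -0.7, 0.3]
grip_width: -0.002
```

```bash
python3 - <<'E'
from h import *
plan((97,-1,.064,0))
E
```

```text
t 25.88 tray [22.5 -1. ] z 0.0630 yaw -0.0 F [ 0.5 -0.7  0.3] grip -0.002 q [-0.19  0.5   1.72  0.    0.93 -0.13]
(97, -1, 0.064, 0) rot [-0.1, 0.0, -0.0] d [0.0, 2.98, -0.04]
```

Emit:
move_arm(rotation=[[0,0,0],[0,0,0],[0,0,0],[0,0,0],[0,0,0],[0,0,0],[0,0,0],[0,0,0],[0,0,0],[0,0,0],[0,0,0],[0,0,0],[0,0,0],[0,0,0],[0,0,0],[0,0,0],[0,0,0],[0,0,0],[0,0,0],[0,0,0]], delta_pos=[[0,0.1,-0.03],[0,0.22,-0.03],[0,0.35,-0.03],[0,0.5,-0.03],[0,0.66,-0.03],[0,0.84,-0.03],[0,1.02,-0.03],[0,1.2,-0.03],[0,1.38,-0.03],[0,1.56,-0.03],[0,1.74,-0.03],[0,1.92,-0.03],[0,2.1,-0.03],[0,2.28,-0.03],[0,2.46,-0.03],[0,2.6,-0.03],[0,2.74,-0.03],[0,2.88,-0.03],[0,2.98,-0.03],[0,2.98,-0.03]], hand=[1,1,1,1,1,1,1,1,1,1,1,1,1,1,1,1,1,1,1,1])

```text
clock: 28.38
tcp_pos: [0.5114, -0.0573, 0.0636]
orientation: [-0.001, 0.999, -0.034, -0.0]
contact_force: [-0.5, 1.5, -0.5]
grip_width: 0.004
```

Emit:
move_arm(rotation=[[0,0,0],[0,0,0],[0,0,0],[0,0,0],[0,0,0],[0,0,0],[0,0,0],[0,0,0],[0,0,0],[0,0,0]], delta_pos=[[0,-0.4,0],[0,-0.7,-0.7],[0,-1.0,-2],[1,-2,-4],[2,-3,-5],[3,-4,-6],[4,-4,-6],[4,-4,-6],[4,-4,-6],[4,-4,-6]], hand=[1,1,1,1,1,1,1,1,1,1])

```text
clock: 29.62
tcp_pos: [0.6174, 0.0356, 0.2138]
orientation: [-0.001, 0.999, -0.034, -0.001]
contact_force: [0.3, -0.1, -0.2]
grip_width: -0.002
```

```bash
python3 - <<'E'
from h import *
plan()
s=grab('side','s9.png'); t=grab('top','t9.png')
a=cv2.resize(s[130:310,240:430],None,fx=2.1,fy=2.1*1,interpolation=cv2.INTER_CUBIC)
b=cv2.resize(t[150:270,190:340],None,fx=2.6,fy=2.6,interpolation=cv2.INTER_CUBIC)
h=max(a.shape[0],b.shape[0]); f=lambda i:cv2.copyMakeBorder(i,0,h-i.shape[0],0,0,cv2.BORDER_CONSTANT)
cv2.imwrite('pics/f9.png',np.hstack([f(a),f(b)])[:,:,::-1]); print(a.shape,b.shape)
E
```

```text
t 29.62 tray [-2.6 98.6] z 0.2138 yaw -0.1 F [ 0.3 -0.1 -0.2] grip -0.002 q [-0.13  0.53  1.22  0.    1.39 -0.06]
(378, 399, 3) (312, 390, 3)
```

View pics/f9.png

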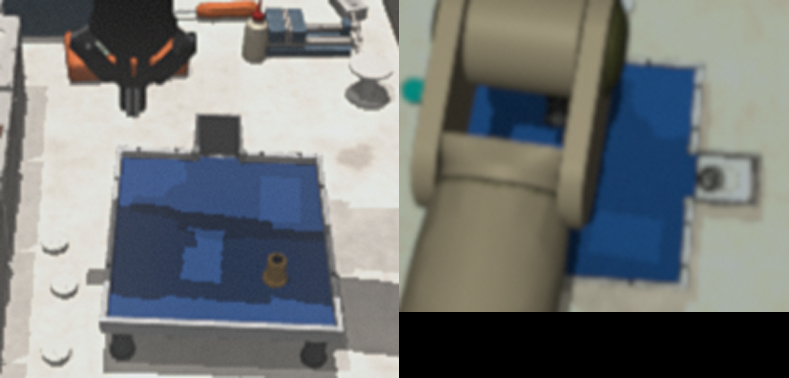

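The deck is clear except for the standing bush at (275,268). In the top view a bearing lies down in the slot at (712,178), and the gate and lip are free. The bottle, the screwdriver and the look-alikes in view are undisturbed, and the arm is clear of everything, so I hand in.

```bash
python3 -c "
from h import *
print(env.sign_off())"
```

```text
the job is handed in; nothing more can be done
None
```

I pushed all three bearings through the gate one after the other with the closed fingertips at about 45 mm/s. Each was pushed diagonally to the gate axis, then straight through. Contact forces stayed around 1 N, and the job took about 30 s of the 64 s allowed.

**Last checks:**
- **Deck:** the final pictures show it empty apart from the bush, which stands where it was. Nothing sits in the gate or on its lip, and the table items in view look unmoved.
- **Drop order:** after B the deck and gate were clear. After C the visible part of the deck was clear and the gate mouth nearly so, with the arm hiding the rest.
- **Slot count:** the top view looks down on only one bearing in the slot. I take all three to be there because none is left on the deck, but I did not see each one separately.

No check failed. The two cameras placed the bearings within about 3 mm of each other, and I shifted the tray position 1.6 mm to match the gate as seen.

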